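# Turn the wide leaf of the menu planner

### The arm

A 6-joint arm with a two-finger parallel gripper is mounted at the origin on a cart in front of the work surface, level with it; the furniture and walls round the work are solid. World frame = base frame: x ahead of the robot, y to its left, z up, the work surface at z = 0. Lengths are in m, angles in rad, forces in N, time in s.
With the tool pointing down it reaches from about 0.325 to 0.85 m from the base axis. Payload 4.4 kg.
Tool frame: the origin (TCP) lies between the finger pads; the fingertips stand 25 mm ahead of it and the grasp point (between the pads) lies 6 mm ahead of it; z points along the fingers, y is the line along which they close (so a half turn about z gives the same grasp; the last joint's range is limited). The gripper opens to 94 mm and grips with 3 to 60 N. Pads are 16 mm wide; open, the fingers measure 119 mm over their backs; the gripper's body (75 mm by 177 mm) begins 78 mm behind the grasp point.
Start: joints at [-1.304, 0.207, 1.542, -0, 1.393, -0.15], TCP at [0.233, -0.526, 0.195] pointing down, gripper open.
Joint ranges: [-2.73, 2.73], [-0.86, 2.22], [0.23, 2.46], [-1.11, 4.25], [0.08, 2.63], [-2.82, 2.82]. Speed limits (rad/s): [2.79, 2.79, 3.14, 3.14, 3.14, 3.14].

### API

Orientations are given as a unit quaternion [w, x, y, z].
In Python, from cell import get_obs, imaging, robot gives the robot as it stands.
- The arm moves only by the tool apply_moves, never from a script. Its argument "motion" is text: rows parted by semicolons, each of 6 numbers parted by spaces: the shift along the tool's x, y, z in units of 500 mm (1.0 is 500 mm), then the turn, a rotation vector about the tool's x, y, z in units of 60 degrees (1.0 is 60 degrees). A call has 1 to 5 rows; each row shifts and turns the commanded pose from where the row before left it, along the tool's axes as they then stand; what a row does not reach is not made up. A row lasts 1/12 s, in which the tool goes at most 41.7 mm and 7.16 degrees, less where a joint would pass 70% of its speed; a pose out of reach is approached as far as the arm can. A call with a number of a shift or a turn outside -1 to 1 is refused whole. A call with a gripper value outside its range is refused whole. "fingers" is the opening, from 0 (shut) to 1 (fully open), set as the call begins (left out, the last holds). The fingers move at their own pace and stop on an object; the grip force is fixed at half the most. Time passes only in rows, so rows that do not move let the fingers close. It gives the time, the measured TCP pose, the force, the opening and the grip force at its end, in the units of the state.
- get_obs(): the state, without advancing time (a new reading comes with each control period).
- imaging.get_image(name): name is "scene" or "top"; returns a dict with "pixels" (480x640x3 uint8, red, green, blue), "vfov" (degrees; the focal length in pixels is half the picture's height over the tangent of half this angle, whatever the lens; pixels are square), "cx", "cy" (the principal point, pixels), "k1" (the pictures are not rectified: a ray, as slopes to the right and down, at radius r is drawn at 1 + k1 r^2 times it, then the intrinsics apply), "R" (3x3) and "t" (3): a world point X has camera coordinates R X + t. Camera axes: x right, y down, z forward; pixel columns grow to the right and rows downward; lengths in m; the calibration is good to about 2 mm. A picture is of the moment at which its call begins. There is no depth.
- robot.finish_job(): hands the job in; it is judged then, once.
Trained networks look in a picture, given as the dict that the camera call returned (one of the last four; its "shot" number tells which), for a name from the list of things; names that differ only in an ending like _2 or _b are one class to them, and where a whole thing is asked for, a point or a joint stands for the part that bears it (a point fixed in the world has none). Each returns a list of dicts, best first, with "p" (0 to 1); they miss things now and then, are a little off and sometimes report something else, mostly with a low value. They report only what shows in the picture. A call takes as long as a camera call.
- imaging.spot_in(picture, label): "centre" ([x, y, z] in m, in the coordinates of the camera as it stood for that picture, good to about 4 mm: the middle of the surface that is visible of it).
- imaging.trace(picture, label): "region" (480x640 bool, what is visible of it).
The state is a dict: "clock": time; "q": joint angles; "joint_velocities": joint speeds; "joint_torque": joint torques, N m; "ee_pos": TCP position; "tool_rot": TCP orientation; "contact_force": force on the tool from outside, world axes, zero at the start; "moment": the same for the moment, N m; "opening": finger opening in m; "gripper_force": force on a finger pad.
Only numpy, scipy, OpenCV 4.12 (cv2) and the standard library are available. Lean on these libraries where they do the work, as an engineer would, in place of code of your own. Each camera call takes 0.05 s, during which the arm holds its last target. There are 200 camera calls.

### The job

Turn the wide leaf of the menu planner over its spine, from the right page to the left, by pushing it with the fingertips, and press it down until it lies fully flat on the left page. Never take the leaf between the fingers; leave the narrow leaf lying on the right page, do not shift the planner, and leave the other things on the worktop where they are. Finish with the hand clear.

Things in the scene. Friction and masses are not known exactly. Their poses are not given: they have to be found in the camera images.
- planner: menu planner lying open, loose but heavy (about 1.4 kg): dark flat cover 180 (x) x 230 (y) x 8 mm, a stack of card on each side (tops at 28 mm), a spine rod along its x between them. Origin: centre of the underside; x along the spine away from the robot, y to the left page, z up. Two stiff white leaves turn on the rod from right to left page: a wide one on the robot's side, a narrow one behind it
- spine_mid (a point): point on the hinge axis at the middle of the wide leaf's width, 35 mm from the planner's centre towards the robot, 34 mm above the worktop; axes as the planner's
- wide_leaf (a joint): angle of the wide leaf about the spine, rad: 0 = flat on the right page, 1.57 = upright, 3.14 = flat on the left page (stops at 0 and 3.14). The leaf weighs about 56 g; its hinge is stiff by friction (0.056 N m, up to 1 N at the free edge), so it stays at any angle where it is left. It starts raised off the right page by 0.25 to 0.7
- wide_leaf_mid (a point): centre of the wide leaf, a rigid white board 94 mm wide along the spine (x), 5 mm thick (z), reaching from 12 to 125 mm from the hinge axis, 10 mm beyond the cover. The point is mid-thickness, 68.5 mm from the hinge axis. Axes turn with the leaf: x along the spine, -y from spine to free edge, z out of the face that looks up at joint 0
- wide_leaf_edge (a point): middle of the wide leaf's free edge, 125 mm from the hinge axis, mid-thickness
- narrow_leaf (a joint): angle of the narrow leaf about the same spine, same sense, hinge also stiff (0.036 N m); starts flat or nearly flat on the right page
- narrow_leaf_edge (a point): middle of the free edge of the narrow leaf (60 mm wide along the spine, 5 mm thick, 125 mm from hinge axis to free edge); its middle is 87 mm further along the spine than the wide leaf's, with a gap of 10 mm between the leaves
- lemon: lemon, 78x55x56 mm, loose, on the left of the planner; origin at the centre of its underside
- timer: round kitchen timer, 66x66x52 mm, loose, just behind the planner; origin at the centre of its underside
- tin: food tin, 75x75x58 mm, loose, behind left of the planner; origin at the centre of its underside
- teaspoon: teaspoon, 130x27x11 mm, lying in front left of the planner, long along its own x; origin at the centre of its underside
- scissors: scissors, 87x199x9 mm, lying on the right of the planner, long along their own y; origin at the centre of its underside
- tub: yoghurt tub, 72x71x71 mm, loose, further left; origin at the centre of its underside
- cup: espresso cup, 59x77x52 mm, loose, further left; origin at the centre of its underside

How it is judged:
By the outcome, as a careful person would: the job done as asked, in the order asked, and still so for the second after the job is handed in, with the robot touching nothing.
It also fails if it takes over 38 s, if anything falls off the work surface, if the arm or the gripper's body presses on something with over 40 N, if the wrist force passes 120 N, or if a joint passes its speed limit or range.

## Working session

There is one attempt and no reset: what is moved stays moved. The work goes in short steps, Python scripts to look and compute and a tool call to move; the robot and the scene stay as the last step left them, time stands still between calls to the robot, and variables do not carry over. Pictures are saved under pics/ and viewed, at most 10 in all, crops included, and the job is handed in when it is done.

Besides the shell and the picture viewer there is one more tool, called after "Request:" as a command line: name --argument value ..., lists and objects as JSON in quotes. apply_moves: Moves the arm, as the interface text tells. Shifts and turns lie within -1 to 1; 1 stands for 500 mm of shift or 60 degrees of turn. Its arguments: {"type":"object","properties":{"motion":{"type":"string"},"fingers":{"type":"number"}},"required":["motion"]}

```bash
mkdir -p pics
cat > h.py <<'E'
import numpy as np, cv2
from cell import get_obs, imaging, robot
def ray(im,u,v):
    f=240/np.tan(np.radians(im["vfov"])/2); d=np.array([(u-im["cx"])/f,(v-im["cy"])/f]); s=d.copy()
    for _ in range(20): s=d/(1+im["k1"]*(s@s))
    R=np.array(im["R"]);t=np.array(im["t"]); return -R.T@t, R.T@np.array([s[0],s[1],1])
def atz(im,u,v,z):
    o,d=ray(im,u,v); return o+d*(z-o[2])/d[2]
def proj(im,X):
    f=240/np.tan(np.radians(im["vfov"])/2); c=np.array(im["R"])@np.array(X)+np.array(im["t"]); s=c[:2]/c[2]
    return s*(1+im["k1"]*(s@s))*f+np.array([im["cx"],im["cy"]])
def world(im,c): return np.array(im["R"]).T@(np.array(c)-np.array(im["t"]))
def save(im,n): cv2.imwrite("pics/"+n+".png",im["pixels"][:,:,::-1])
E
python3 - <<'E'
from h import *
for n in("scene","top"):
    im=imaging.get_image(n); save(im,n+"0"); print(n,np.array(im["R"]).round(2).tolist(),np.array(im["t"]).round(3))
    for l in ["planner","wide_leaf","narrow_leaf","lemon","timer","tin","teaspoon","scissors","tub","cup"]:
        for r in imaging.spot_in(im,l)[:2]: print(l,round(r["p"],2),world(im,r["centre"]).round(3),proj(im,world(im,r["centre"])).round())
E
```

```text
scene [[0.62, -0.78, 0.0], [-0.53, -0.42, -0.74], [0.58, 0.46, -0.68]] [-0.303  0.405  1.498]
planner 0.89 [0.489 0.012 0.028] [331. 281.]
wide_leaf 0.93 [ 0.495 -0.021  0.05 ] [342. 280.]
lemon 0.59 [0.531 0.217 0.048] [289. 239.]
timer 0.67 [0.49  0.017 0.028] [330. 280.]
scissors 0.5 [ 0.554 -0.216  0.008] [408. 309.]
top [[0.1, -1.0, -0.0], [-0.97, -0.1, -0.2], [0.2, 0.02, -0.98]] [0.036 0.594 1.342]
planner 0.72 [0.525 0.037 0.029] [344. 270.]
wide_leaf 0.97 [ 0.494 -0.023  0.052] [367. 284.]
wide_leaf 0.35 [0.538 0.228 0.044] [270. 257.]
narrow_leaf 0.77 [ 0.58  -0.027  0.035] [371. 251.]
narrow_leaf 0.26 [ 0.499 -0.025  0.054] [368. 282.]
timer 0.83 [0.67  0.124 0.035] [316. 212.]
tin 0.61 [0.648 0.239 0.049] [271. 215.]
teaspoon 0.74 [0.48  0.286 0.006] [247. 280.]
teaspoon 0.33 [0.535 0.229 0.046] [270. 258.]
scissors 0.76 [ 0.557 -0.179  0.01 ] [427. 267.]
scissors 0.22 [ 0.583 -0.036  0.036] [375. 250.]
tub 0.71 [0.635 0.484 0.064] [175. 209.]
cup 0.57 [0.497 0.492 0.025] [168. 264.]
```

Run:
```python
import cv2
t=cv2.imread("pics/top0.png")[170:350,210:470];cv2.imwrite("pics/tc.png",cv2.resize(t,None,fx=3,fy=3,interpolation=2))
t=cv2.imread("pics/scene0.png")[190:370,220:480];cv2.imwrite("pics/sc.png",cv2.resize(t,None,fx=3,fy=3,interpolation=2))
```

```text
(no output)
```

View pics/tc.png

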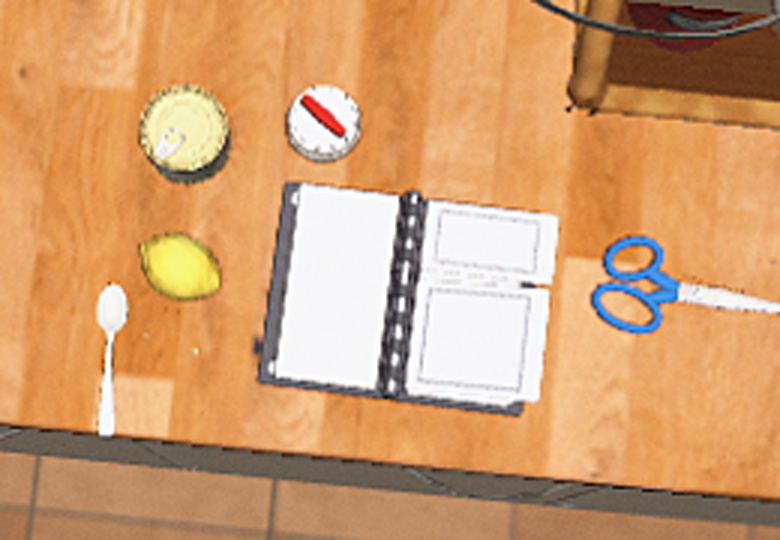

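View pics/sc.png

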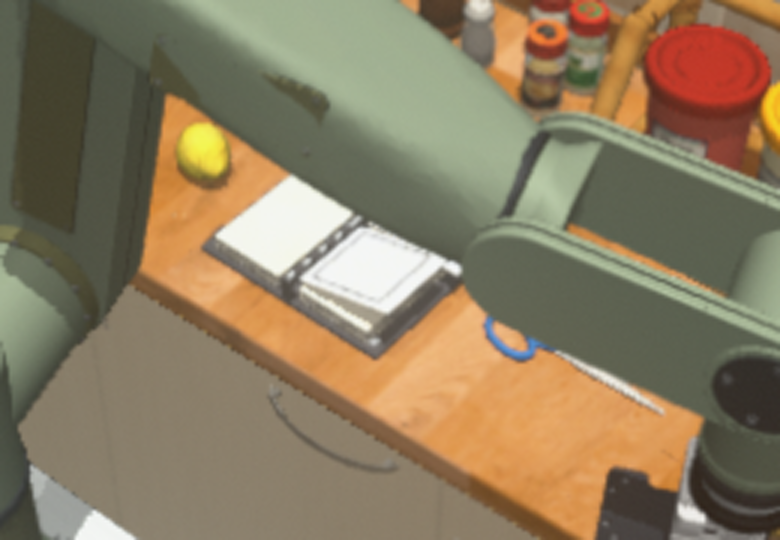

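The planner is turned slightly, with the lemon close on its left, the timer behind it and the scissors on its right. In the top crop the cover corners are at about (260,382), (288,183) and (520,414). The wide leaf's free corners are at about (540,402) and (548,290). Next I work out the planner's pose and the leaf's angle.

Run:
```python
from h import *
from scipy.optimize import least_squares
o=get_obs(); print(o["ee_pos"],o["tool_rot"],o["opening"])
im=imaging.get_image("top")
g=lambda x,y:(210+x/3,170+y/3)
for p,z in [((260,382),.008),((288,183),.008),((520,414),.008),((414,195),.037),((390,392),.037)]: print(atz(im,*g(*p),z).round(4))
a,b,c=[atz(im,*g(*p),.008) for p in [(260,382),(288,183),(520,414)]]
m1=(b+c)/2; print("centre",m1, np.degrees(np.arctan2(*(b-a)[1::-1])),np.degrees(np.arctan2(*(a-c)[1::-1]))-90,np.linalg.norm(b-a),np.linalg.norm(a-c))
# fit leaf angle with region mask
r=imaging.trace(im,"wide_leaf")[0]; M=r["region"].astype(np.uint8); print(r["p"],M.sum(),cv2.minAreaRect(cv2.findNonZero(M)))
ys,xs=np.nonzero(M);print(xs.min(),xs.max(),ys.min(),ys.max())
q=cv2.approxPolyDP(cv2.convexHull(cv2.findNonZero(M)),3,True)[:,0]; print(q.tolist())
yaw=np.arctan2(*(b-a)[1::-1])
from scipy.optimize import minimize
Y,X=np.mgrid[0:480,0:640]
def cost(p):
    cx,cy,yaw,th=p
    ex=np.array([np.cos(yaw),np.sin(yaw),0]);ey=np.array([-ex[1],ex[0],0]);h=np.array([cx,cy,.034])-.035*ex
    d=-ey*np.cos(th)+np.array([0,0,np.sin(th)])
    pts=np.array([proj(im,h+s*ex+r*d) for s,r in[(-.047,.012),(.047,.012),(.047,.125),(-.047,.125)]])
    K=np.zeros((480*4,640*4),np.uint8);cv2.fillPoly(K,[np.round(pts*4+1.5).astype(int)],1);K=cv2.resize(K*255,(640,480),interpolation=cv2.INTER_AREA)/255
    return np.abs(K-M).sum()
for th in np.arange(.1,.8,.05): print(round(th,2),cost([*m1[:2],yaw,th]).round(0),end=' ')
s=minimize(cost,[*m1[:2],yaw,.35],method="Nelder-Mead",options=dict(initial_simplex=np.array([[*m1[:2],yaw,.35]]+[[*(np.array([*m1[:2],yaw,.35])+d)] for d in np.diag([.006,.006,.04,.15])])))
print(s.x,s.fun,np.degrees(yaw))
```

```text
[ 0.23274552 -0.5258209   0.19467002] [ 3.77949837e-05  9.78367951e-01  2.06872306e-01 -1.50698348e-05] 0.0940714577162951
[0.4465 0.1518 0.008 ]
[0.623  0.1462 0.008 ]
[ 0.441  -0.0726  0.008 ]
[0.6167 0.0357 0.037 ]
[0.4461 0.0405 0.037 ]
centre [0.53199684 0.03681349 0.008     ] -1.8180954461403178 -1.4251267868003907 0.1765747813601392 0.22447987645327314
0.95 1680 ((366.2729187011719, 282.0282287597656), (50.00898742675781, 37.31808853149414), 5.906140327453613)
340 392 264 302
[[392, 267], [387, 301], [340, 295], [345, 265]]
0.1 302.0 0.15 282.0 0.2 262.0 0.25 231.0 0.3 195.0 0.35 178.0 0.4 177.0 0.45 194.0 0.5 228.0 0.55 267.0 0.6 311.0 0.65 361.0 0.7 417.0 0.75 473.0 [ 0.53434029  0.04138534 -0.00493433  0.10221137] 126.30980392156863 -1.8180954461403178
```

```bash
cat > plan.py <<'E'
# usage: plan.py x y z a_deg [nrows]  target = fingertip, tilt a about world x, tool y along the spine (yaw -1.7 deg)
import sys
from h import *
from scipy.spatial.transform import Rotation as Ro, Slerp
def show(x,y,z,a,n=None,o=None):
    o=o or get_obs(); w=o["tool_rot"]; R0=Ro.from_quat([w[1],w[2],w[3],w[0]]); p0=np.array(o["ee_pos"])
    B=Ro.from_matrix(np.array([[0,1,0],[1,0,0],[0,0,-1.]]))
    R1=Ro.from_euler("z",-1.7,degrees=True)*Ro.from_euler("x",a,degrees=True)*B
    p1=np.array([x,y,z])-.025*R1.as_matrix()[:,2]
    ang=np.degrees((R0.inv()*R1).magnitude()); n=n or int(np.ceil(max(np.linalg.norm(p1-p0)/.040,ang/7,1)))
    S=Slerp([0,1],Ro.concatenate([R0,R1]))(np.linspace(0,1,n+1)); P=[p0+(p1-p0)*k/n for k in range(n+1)]
    print("tip",(p0+.025*R0.as_matrix()[:,2]).round(4),"tcp",p0.round(4),"->",p1.round(3),"left deg",ang.round(1),"n",n,"q",np.round(o["q"],2),"F",np.round(o["contact_force"],1),"t",o["clock"])
    rows=[np.r_[S[k].inv().apply(P[k+1]-P[k])/.5,(S[k].inv()*S[k+1]).as_rotvec(degrees=True)/60] for k in range(n)]
    for i in range(0,n,5): print("; ".join(" ".join(f"{v:.3f}".rstrip("0").rstrip(".") for v in r+0) for r in rows[i:i+5]))
if __name__=="__main__":
    v=[float(s) for s in sys.argv[1:]]; show(*v[:4],int(v[4]) if len(v)>4 else None)
E
python3 plan.py .49 -.2 .14 50
```

```text
tip [ 0.2328 -0.5258  0.1697] tcp [ 0.2328 -0.5258  0.1947] -> [ 0.489 -0.219  0.156] left deg 79.9 n 12 q [-1.3   0.21  1.54  0.    1.39 -0.15] F [-0.1 -0.3 -0.6] t 1.2
0.06 -0.029 0.006 0.039 0.062 -0.083; 0.062 -0.024 0.011 0.039 0.062 -0.083; 0.062 -0.018 0.016 0.039 0.062 -0.083; 0.063 -0.012 0.021 0.039 0.062 -0.083; 0.062 -0.005 0.025 0.039 0.062 -0.083
0.06 0.001 0.029 0.039 0.062 -0.083; 0.058 0.008 0.033 0.039 0.062 -0.083; 0.055 0.014 0.036 0.039 0.062 -0.083; 0.051 0.02 0.039 0.039 0.062 -0.083; 0.046 0.026 0.041 0.039 0.062 -0.083
0.041 0.032 0.043 0.039 0.062 -0.083; 0.035 0.037 0.044 0.039 0.062 -0.083
```

Request:
apply_moves --motion "0.06 -0.029 0.006 0.039 0.062 -0.083; 0.062 -0.024 0.011 0.039 0.062 -0.083; 0.062 -0.018 0.016 0.039 0.062 -0.083; 0.063 -0.012 0.021 0.039 0.062 -0.083; 0.062 -0.005 0.025 0.039 0.062 -0.083" --fingers 0

```text
clock: 1.62
ee_pos: [0.3407, -0.3971, 0.18]
tool_rot: [-0.132, 0.892, 0.409, 0.137]
contact_force: [0.1, -0.8, -0.8]
opening: 0.0639
gripper_force: 0.0
```

```bash
python3 plan.py .49 -.2 .14 50
```

```text
tip [ 0.3441 -0.3884  0.1568] tcp [ 0.3407 -0.3971  0.18  ] -> [ 0.489 -0.219  0.156] left deg 46.4 n 7 q [-1.2   0.29  1.53  0.26  1.61 -0.52] F [ 0.1 -0.8 -0.8] t 1.6167
0.06 0.001 0.03 0.039 0.061 -0.083; 0.057 0.008 0.033 0.039 0.061 -0.083; 0.054 0.014 0.037 0.039 0.061 -0.083; 0.05 0.02 0.039 0.039 0.061 -0.083; 0.045 0.026 0.041 0.039 0.061 -0.083
0.04 0.031 0.043 0.039 0.061 -0.083; 0.034 0.036 0.044 0.039 0.061 -0.083
```

Request:
apply_moves --motion "0.06 0.001 0.03 0.039 0.061 -0.083; 0.057 0.008 0.033 0.039 0.061 -0.083; 0.054 0.014 0.037 0.039 0.061 -0.083; 0.05 0.02 0.039 0.039 0.061 -0.083; 0.045 0.026 0.041 0.039 0.061 -0.083"

```text
clock: 2.03
ee_pos: [0.4473, -0.2705, 0.1619]
tool_rot: [-0.252, 0.733, 0.577, 0.259]
contact_force: [-0.0, -0.9, 0.1]
opening: 0.0308
gripper_force: 0.0
```

Request:
apply_moves --motion "0.04 0.031 0.043 0.039 0.061 -0.083; 0.034 0.036 0.044 0.039 0.061 -0.083; 0 0 0 0 0 0"

```text
clock: 2.28
ee_pos: [0.4906, -0.2159, 0.1507]
tool_rot: [-0.298, 0.65, 0.631, 0.302]
contact_force: [-0.5, 0.5, -1.1]
opening: 0.011
gripper_force: 0.0
```

```bash
python3 plan.py .495 -.125 .045 58
python3 - <<'E'
from h import *
im=imaging.get_image("scene"); save(im,"s1")
t=im["pixels"][170:370,220:500,::-1];cv2.imwrite("pics/s1c.png",cv2.resize(t,None,fx=2.8,fy=2.8,interpolation=2))
# reference overlay
for th in (.2,.3,.4,.5,.6):
  e=np.array([.496,.038,.034])+.125*np.array([-.03,-np.cos(th),0])+[0,0,.125*np.sin(th)]
  print(th,[((proj(im,e+[s,0,0])-[220,170])*2.8).round() for s in(-.047,.047)])
E
```

```text
tip [ 0.491  -0.1967  0.1347] tcp [ 0.4906 -0.2159  0.1507] -> [ 0.494 -0.146  0.058] left deg 7.8 n 3 q [-0.91  0.6   1.37  0.53  1.88 -0.91] F [-0.5  0.5 -1.1] t 2.2833
-0.018 0.002 0.075 -0.002 0.043 -0.001; -0.021 0.001 0.074 -0.002 0.043 -0.001; -0.024 0.001 0.073 -0.002 0.043 -0.001
0.2 [array([361., 359.]), array([417., 305.])]
0.3 [array([358., 349.]), array([415., 296.])]
0.4 [array([355., 339.]), array([412., 286.])]
0.5 [array([351., 329.]), array([408., 276.])]
0.6 [array([346., 318.]), array([403., 265.])]
```

View pics/s1c.png

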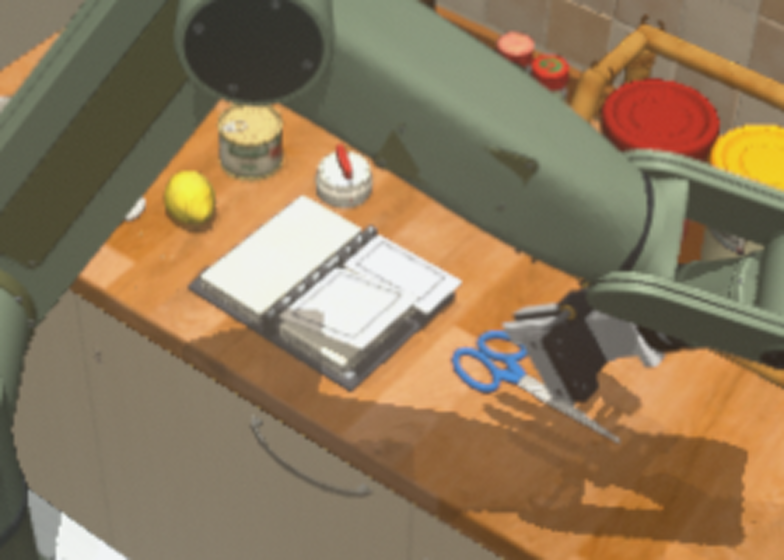

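The near and far free corners are at about (350,347) and (412,293) in this crop, so the leaf is at about 0.3 rad. The narrow leaf lies flat. The fingertips are in front of the leaf's edge, so I'll go in low under it.

```bash
python3 plan.py .495 -.118 .042 60 5
```

```text
tip [ 0.4897 -0.1987  0.1356] tcp [ 0.4893 -0.2179  0.1517] -> [ 0.494 -0.14   0.055] left deg 10.0 n 5 q [-0.92  0.6   1.37  0.53  1.88 -0.91] F [-0.4 -0.1 -0.3] t 2.3333
-0.01 0.001 0.049 -0.001 0.033 -0.001; -0.011 0.001 0.049 -0.001 0.033 -0.001; -0.013 0.001 0.048 -0.001 0.033 -0.001; -0.015 0.001 0.048 -0.001 0.033 -0.001; -0.016 0.001 0.047 -0.001 0.033 -0.001
```

Request:
apply_moves --motion "-0.01 0.001 0.049 -0.001 0.033 -0.001; -0.011 0.001 0.049 -0.001 0.033 -0.001; -0.013 0.001 0.048 -0.001 0.033 -0.001; -0.015 0.001 0.048 -0.001 0.033 -0.001; -0.016 0.001 0.047 -0.001 0.033 -0.001"

```text
clock: 2.75
ee_pos: [0.4939, -0.1437, 0.0567]
tool_rot: [-0.343, 0.624, 0.603, 0.359]
contact_force: [0.3, -0.2, 0.0]
opening: 0.0007
gripper_force: 0.0
```

```bash
python3 plan.py .495 -.066 .043 60 5;python3 - <<'E'
from h import *
im=imaging.get_image("scene")
t=im["pixels"][230:330,300:440,::-1];cv2.imwrite("pics/s2c.png",cv2.resize(t,None,fx=5.5,fy=5.5,interpolation=2))
E
```

```text
tip [ 0.4947 -0.1222  0.044 ] tcp [ 0.4939 -0.1437  0.0567] -> [ 0.494 -0.088  0.056] left deg 0.7 n 5 q [-0.88  0.76  1.47  0.63  1.77 -1.  ] F [ 0.3 -0.2  0. ] t 2.75
0.011 -0.001 0.02 0.002 0.001 -0; 0.011 -0.001 0.02 0.002 0.001 -0; 0.011 -0.001 0.02 0.002 0.001 -0; 0.011 -0.001 0.02 0.002 0.001 -0; 0.011 -0 0.02 0.002 0.001 -0
```

View pics/s2c.png

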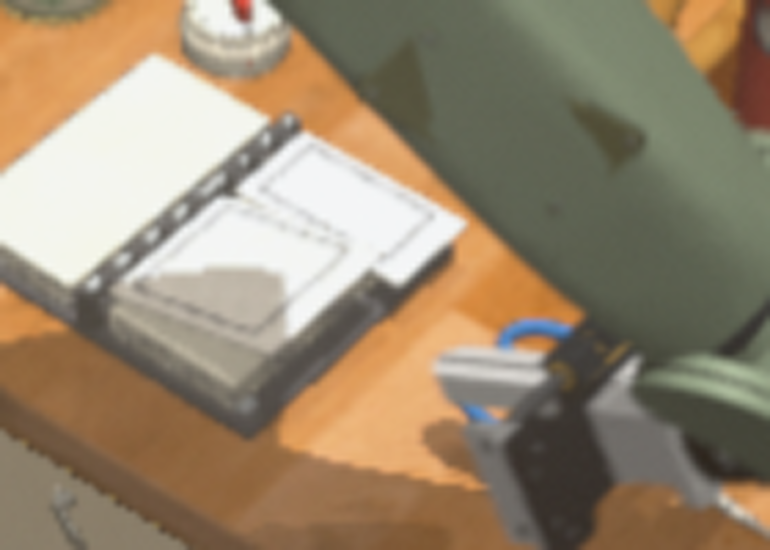

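Run:
```python
from h import *
im=imaging.get_image("scene")
for p in ([.4947,-.1222,.044],[.5072,-.1222,.044],[.4822,-.1222,.044],[.494,-.187,.081]): print(((proj(im,p)-[300,230])*5.5).round())
```

```text
[385. 372.]
[399. 358.]
[371. 386.]
[493. 383.]
```

Run:
```python
from h import *
im=imaging.get_image("scene")
print("narrow corner",((proj(im,[.612,-.09,.034])-[300,230])*5.5).round(), get_obs()["ee_pos"],get_obs()["opening"])
im=imaging.get_image("top")
t=im["pixels"][220:320,320:460,::-1].copy();t=cv2.resize(t,None,fx=5.5,fy=5.5,interpolation=2)
for p,c in (([.4947,-.1222,.044],(0,0,255)),([.494,-.1437,.0567],(0,255,0)),([.494,-.187,.081],(255,0,0))): cv2.circle(t,tuple(int(v) for v in (proj(im,p)-[320,220])*5.5),4,c,-1)
cv2.imwrite("pics/t2c.png",t)
```

```text
narrow corner [464. 230.] [ 0.49249134 -0.14212718  0.05606456] 0.00047561689765983513
```

View pics/t2c.png

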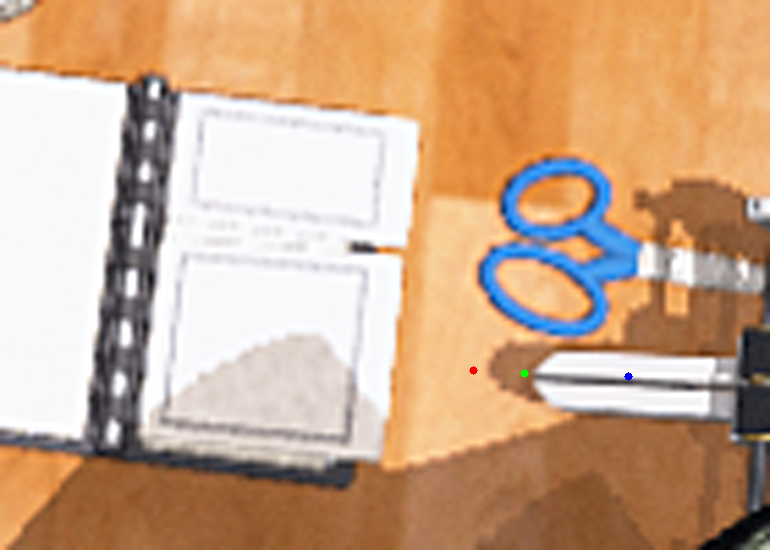

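```bash
python3 - <<'E'
from h import *
a=imaging.get_image("scene");b=imaging.get_image("top")
o1,d1=ray(a,300+437/5.5,230+366/5.5);o2,d2=ray(b,320+535/5.5,220+376/5.5)
s=np.linalg.lstsq(np.c_[d1,-d2],o2-o1,rcond=None)[0];print(o1+s[0]*d1,o2+s[1]*d2)
o=get_obs();w=o["tool_rot"]
from scipy.spatial.transform import Rotation as Ro
print(Ro.from_quat([w[1],w[2],w[3],w[0]]).inv().apply((o1+s[0]*d1+o2+s[1]*d2)/2-o["ee_pos"]),o["ee_pos"])
E
sed -i 's/-\.025\*R1/+.004*R1/; s/p0+\.025\*R0/p0-.004*R0/' plan.py
python3 plan.py .495 -.062 .043 60 5
```

```text
[ 0.49671045 -0.15190468  0.06695996] [ 0.492117   -0.14733998  0.06562166]
[ 0.00427471 -0.00027117 -0.00803083] [ 0.49490761 -0.14489359  0.05852962]
tip [ 0.4948 -0.1483  0.0606] tcp [ 0.4949 -0.1449  0.0585] -> [ 0.495 -0.059  0.041] left deg 0.8 n 5 q [-0.88  0.75  1.46  0.63  1.78 -1.  ] F [ 0.7 -0.6 -0.8] t 3.05
0.012 -0.001 0.033 0.002 0.002 0; 0.011 -0.001 0.033 0.002 0.002 0; 0.011 -0.001 0.033 0.002 0.002 0; 0.011 -0.001 0.033 0.002 0.002 0; 0.011 -0.001 0.033 0.002 0.002 0
```

The tip in the picture is about 5 mm behind the reported TCP, not 25 mm ahead of it, so I'll plan with the measured tip.

Request:
apply_moves --motion "0.011 0 0.033 0.002 0.002 0; 0.011 0 0.033 0.002 0.002 0; 0.011 0 0.033 0.002 0.002 0; 0.011 0 0.033 0.002 0.002 0; 0.011 0 0.033 0.002 0.002 0"

```text
clock: 3.47
ee_pos: [0.4978, -0.0581, 0.0402]
tool_rot: [-0.349, 0.62, 0.604, 0.359]
contact_force: [0.6, -1.3, -0.6]
opening: 0.0009
gripper_force: 0.5
```

```bash
python3 plan.py .495 -.062 .090 60 5;python3 - <<'E'
from h import *
im=imaging.get_image("scene")
t=im["pixels"][230:330,300:440,::-1];cv2.imwrite("pics/s3c.png",cv2.resize(t,None,fx=5.5,fy=5.5,interpolation=2))
E
```

```text
tip [ 0.4978 -0.0616  0.0422] tcp [ 0.4978 -0.0581  0.0402] -> [ 0.495 -0.059  0.088] left deg 0.2 n 5 q [-0.78  0.72  1.6   0.69  1.67 -1.  ] F [ 0.6 -1.3 -0.6] t 3.4667
0.016 -0.001 -0.01 -0 -0 0; 0.016 -0.001 -0.01 -0 -0 0; 0.016 -0.001 -0.01 -0 -0 0; 0.016 -0.001 -0.01 -0 -0 0; 0.016 -0.001 -0.01 -0 -0 0
```

View pics/s3c.png

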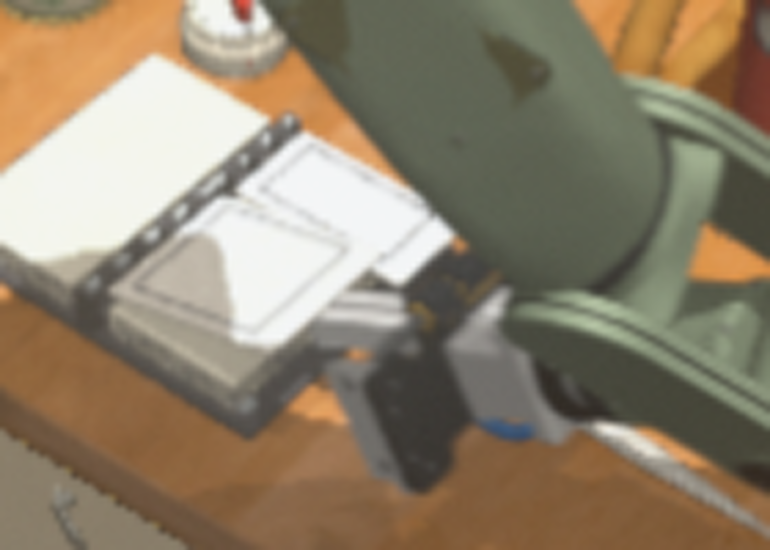

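The finger is under the leaf, seen at about (340,310), with the leaf still as it was. Now I sweep it over in an arc.

```bash
cat > arc.py <<'E'
# arc.py th0 th1 n : sweep leaf angle (deg) in n rows
import sys
from h import *
from scipy.spatial.transform import Rotation as Ro
A=lambda th: np.interp(th,[20,50,80,120,150,170],[60,58,45,25,8,0])
B=Ro.from_matrix(np.array([[0,1,0],[1,0,0],[0,0,-1.]])); Z=Ro.from_euler("z",-1.7,degrees=True)
H=np.array([.496,.038,.034])
def pose(th,r=.097,off=.0105):
    R=Z*Ro.from_euler("x",A(th),degrees=True)*B; c,s=np.cos(np.radians(th)),np.sin(np.radians(th))
    tip=H+Z.apply([0,-r*c-off*s,r*s-off*c]); return tip+.004*R.as_matrix()[:,2],R
t0,t1,n=float(sys.argv[1]),float(sys.argv[2]),int(sys.argv[3]); o=get_obs(); w=o["tool_rot"]
p,R=np.array(o["ee_pos"]),Ro.from_quat([w[1],w[2],w[3],w[0]])
print("tcp",p.round(4),"q",np.round(o["q"],2),"F",np.round(o["contact_force"],1),"want now",pose(t0)[0].round(4))
out=[]
for th in np.linspace(t0,t1,n+1)[1:]:
    p1,R1=pose(th); v=np.r_[R.inv().apply(p1-p)/.5,(R.inv()*R1).as_rotvec(degrees=True)/60]
    out.append(" ".join(f"{x:.3f}" for x in v+0)); p,R=p1,R1
for i in range(0,n,5): print("; ".join(out[i:i+5]))
E
python3 arc.py 13 68 10
```

```text
tcp [ 0.4963 -0.0542  0.0395] q [-0.78  0.72  1.6   0.69  1.67 -1.  ] F [-0.4  1.4 -0.7] want now [ 0.4932 -0.0554  0.0436]
0.023 -0.006 -0.013 -0.005 -0.005 0.001; 0.018 -0.000 -0.005 -0.000 -0.004 -0.000; 0.018 0.000 -0.003 -0.000 -0.006 0.000; 0.019 -0.000 -0.001 0.000 -0.006 0.000; 0.019 0.000 0.000 0.000 -0.006 -0.000
0.019 0.000 0.002 -0.000 -0.006 0.000; 0.018 -0.000 0.004 0.000 -0.015 -0.000; 0.018 0.000 0.005 -0.000 -0.040 0.000; 0.017 -0.000 0.006 0.000 -0.040 -0.000; 0.017 -0.000 0.007 0.000 -0.040 -0.000
```

Request:
apply_moves --motion "0.021 0 -0.011 -0.004 -0.005 0; 0.018 0 -0.005 0 -0.004 0; 0.018 0 -0.003 0 -0.006 0; 0.019 0 -0.001 0 -0.006 0; 0.019 0 0 0 -0.006 0"

```text
clock: 3.93
ee_pos: [0.4976, -0.0424, 0.0862]
tool_rot: [-0.34, 0.626, 0.608, 0.351]
contact_force: [-0.2, 1.0, -0.9]
opening: 0.0003
gripper_force: 0.4
```

Request:
apply_moves --motion "0.019 0 0.002 0 -0.006 0; 0.018 0 0.004 0 -0.015 0; 0.018 0 0.005 0 -0.04 0; 0.017 0 0.006 0 -0.04 0; 0.017 0 0.007 0 -0.04 0"

```text
clock: 4.35
ee_pos: [0.4983, -0.0075, 0.1163]
tool_rot: [-0.294, 0.65, 0.631, 0.304]
contact_force: [-0.1, -0.9, 0.2]
opening: 0.0005
gripper_force: 0.4
```

```bash
python3 arc.py 68 120 10;python3 - <<'E'
from h import *
im=imaging.get_image("scene")
t=im["pixels"][200:320,280:440,::-1];cv2.imwrite("pics/s4c.png",cv2.resize(t,None,fx=4.8,fy=4.8,interpolation=2))
E
```

```text
tcp [ 0.4983 -0.0075  0.1163] q [-0.67  0.43  1.72  0.66  1.6  -0.84] F [-0.1 -0.9  0.2] want now [ 0.4947 -0.005   0.1174]
0.021 -0.007 0.010 0.001 -0.035 0.000; 0.015 -0.000 0.008 0.000 -0.038 0.000; 0.015 -0.000 0.009 0.000 -0.042 -0.000; 0.014 -0.000 0.010 -0.000 -0.043 -0.000; 0.014 -0.000 0.010 0.000 -0.043 -0.000
0.014 0.000 0.011 -0.000 -0.043 -0.000; 0.013 -0.000 0.012 0.000 -0.043 0.000; 0.012 0.000 0.012 0.000 -0.043 0.000; 0.012 0.000 0.013 0.000 -0.043 0.000; 0.011 -0.000 0.013 -0.000 -0.043 0.000
```

View pics/s4c.png

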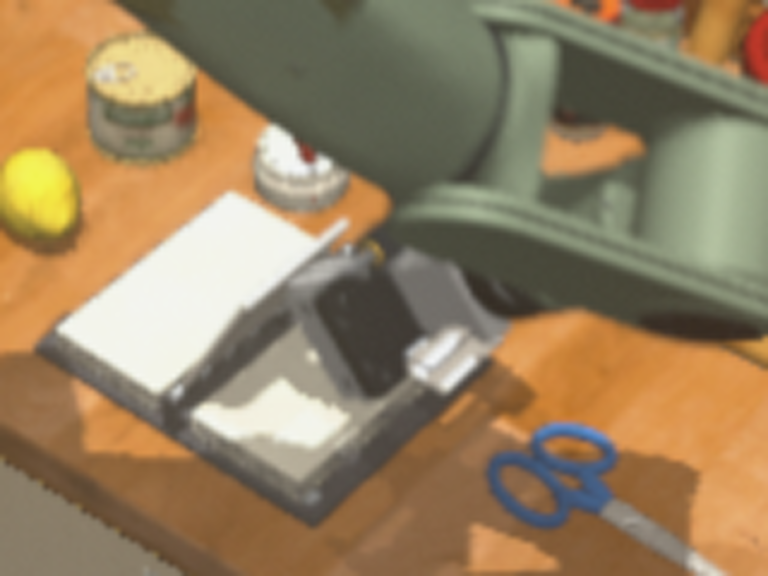

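The leaf stands at about 70° (top edge near (345,225)), and the narrow leaf's corner at about (450,360) still lies on the right. I'll keep going.

Request:
apply_moves --motion "0.02 -0.003 0.01 0 -0.035 0; 0.015 0 0.008 0 -0.038 0; 0.015 0 0.009 0 -0.042 0; 0.014 0 0.01 0 -0.043 0; 0.014 0 0.01 0 -0.043 0"

```text
clock: 4.82
ee_pos: [0.498, 0.0363, 0.1276]
tool_rot: [-0.227, 0.678, 0.658, 0.234]
contact_force: [0.4, -0.6, -0.5]
opening: 0.0005
gripper_force: 0.3
```

Request:
apply_moves --motion "0.014 0 0.011 0 -0.043 0; 0.013 0 0.012 0 -0.043 0; 0.012 0 0.012 0 -0.043 0; 0.012 0 0.013 0 -0.043 0; 0.011 0 0.013 0 -0.043 0"

```text
clock: 5.23
ee_pos: [0.4992, 0.0789, 0.119]
tool_rot: [-0.151, 0.7, 0.68, 0.157]
contact_force: [0.5, 0.5, 0.6]
opening: 0.0007
gripper_force: 0.2
```

```bash
python3 arc.py 120 172 10;python3 - <<'E'
from h import *
im=imaging.get_image("scene")
t=im["pixels"][190:310,270:430,::-1];cv2.imwrite("pics/s5c.png",cv2.resize(t,None,fx=4.8,fy=4.8,interpolation=2))
E
```

```text
tcp [0.4992 0.0789 0.119 ] q [-0.32  0.17  1.83  0.44  1.3  -0.44] F [0.5 0.5 0.6] want now [0.4972 0.0791 0.1196]
0.011 -0.004 0.013 0.001 -0.052 -0.000; 0.010 0.000 0.014 0.000 -0.049 -0.000; 0.010 -0.000 0.015 -0.000 -0.049 0.000; 0.009 0.000 0.015 0.000 -0.049 -0.000; 0.008 -0.000 0.015 0.000 -0.049 -0.000
0.008 -0.000 0.016 0.000 -0.046 -0.000; 0.007 0.000 0.016 0.000 -0.035 0.000; 0.006 0.000 0.016 -0.000 -0.035 0.000; 0.005 0.000 0.017 0.000 -0.035 -0.000; 0.005 -0.000 0.017 0.000 -0.021 0.000
```

View pics/s5c.png

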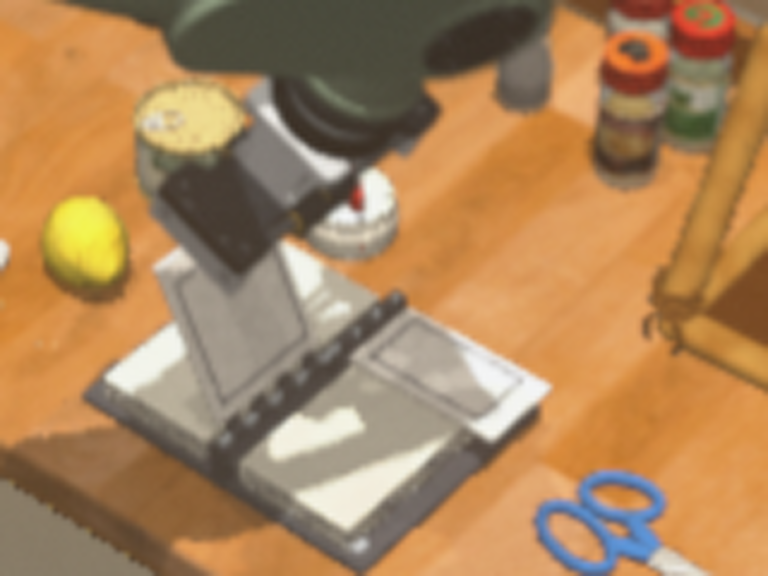

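The leaf is past upright at about 120°, the narrow leaf is flat on the right page, and nothing else has moved.

Request:
apply_moves --motion "0.011 -0.002 0.013 0 -0.052 0; 0.01 0 0.014 0 -0.049 0; 0.01 0 0.015 0 -0.049 0; 0.009 0 0.015 0 -0.049 0; 0.008 0 0.015 0 -0.049 0"

```text
clock: 5.7
ee_pos: [0.4992, 0.1128, 0.0928]
tool_rot: [-0.062, 0.715, 0.694, 0.064]
contact_force: [1.0, 0.6, -0.4]
opening: 0.0005
gripper_force: 0.1
```

Request:
apply_moves --motion "0.008 0 0.016 0 -0.046 0; 0.007 0 0.016 0 -0.035 0; 0.006 0 0.016 0 -0.035 0; 0.005 0 0.017 0 -0.035 0; 0.005 0 0.017 0 -0.02 0"

```text
clock: 6.12
ee_pos: [0.4995, 0.1325, 0.0532]
tool_rot: [-0.001, 0.717, 0.697, 0.0]
contact_force: [0.2, -0.3, 1.2]
opening: 0.0008
gripper_force: 0.1
```

```bash
python3 plan.py .497 .137 .036 0 4;python3 - <<'E'
from h import *
im=imaging.get_image("scene")
t=im["pixels"][190:310,270:430,::-1];cv2.imwrite("pics/s6c.png",cv2.resize(t,None,fx=4.8,fy=4.8,interpolation=2))
E
```

```text
tip [0.4995 0.1325 0.0572] tcp [0.4995 0.1325 0.0532] -> [0.497 0.137 0.032] left deg 0.1 n 4 q [0.09 0.25 1.81 0.   1.08 0.12] F [ 0.2 -0.3  1.2] t 6.1167
0.002 -0.001 0.011 -0 -0 0; 0.002 -0.001 0.011 -0 -0 0; 0.002 -0.001 0.011 -0 -0 0; 0.002 -0.001 0.011 -0 -0 0
```

View pics/s6c.png

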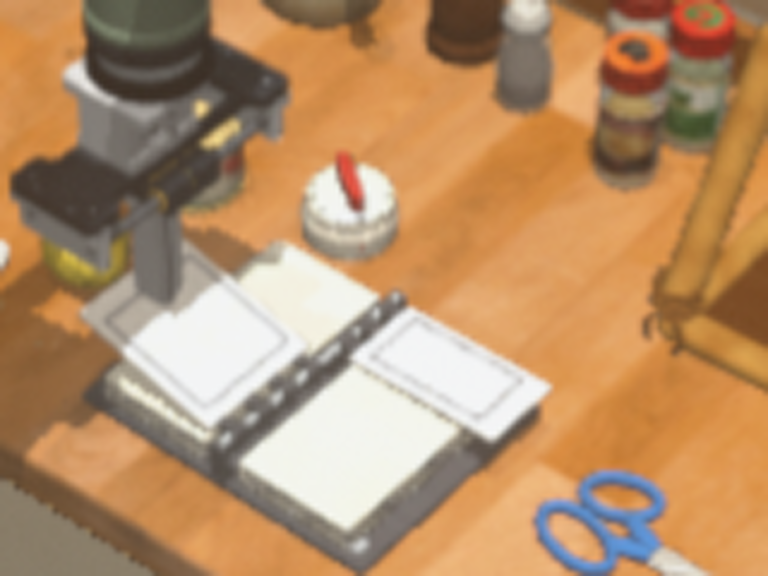

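The fingertips are on the leaf at about (155,295), and it is nearly down. I'll press on downwards and watch the force.

Request:
apply_moves --motion "0.002 0 0.012 0 0 0; 0.002 0 0.012 0 0 0; 0.002 0 0.01 0 0 0; 0 0 0.01 0 0 0; 0 0 0 0 0 0"

```text
clock: 6.58
ee_pos: [0.499, 0.1345, 0.0304]
tool_rot: [-0.001, 0.718, 0.696, -0.0]
contact_force: [0.3, 0.4, -0.7]
opening: 0.0006
gripper_force: 0.0
```

Request:
apply_moves --motion "0 0 0.006 0 0 0; 0 0 0.006 0 0 0; 0 0 0 0 0 0"

```text
clock: 6.83
ee_pos: [0.5003, 0.1348, 0.026]
tool_rot: [-0.0, 0.718, 0.696, 0.001]
contact_force: [-0.6, -1.6, 1.9]
opening: 0.0003
gripper_force: 0.6
```

Request:
apply_moves --motion "0 0 0.004 0 0 0; 0 0 0.004 0 0 0; 0 0 0 0 0 0"

```text
clock: 7.08
ee_pos: [0.5006, 0.1349, 0.0253]
tool_rot: [-0.0, 0.717, 0.697, 0.0]
contact_force: [-9.3, -1.1, 25.0]
opening: 0.0004
gripper_force: 12.3
```

The force is 25 N, so the leaf is against the page. Lifting clear.

Request:
apply_moves --motion "0 0 -0.01 0 0 0; 0 0 -0.04 0 0 0; 0 0 -0.08 0 0 0; 0 0 -0.08 0 0 0; 0 0 -0.08 0 0 0"

```text
clock: 7.5
ee_pos: [0.4992, 0.1347, 0.1676]
tool_rot: [-0.001, 0.718, 0.696, 0.0]
contact_force: [-0.1, -0.1, -0.9]
opening: 0.0006
gripper_force: 0.0
```

Request:
apply_moves --motion "-0.08 0 0 0 0 0; -0.08 0 0 0 0 0; -0.08 0 0 0 0 0; -0.08 0 0 0 0 0; -0.08 0 0 0 0 0"

```text
clock: 7.92
ee_pos: [0.4937, -0.0667, 0.1664]
tool_rot: [-0.0, 0.717, 0.697, 0.001]
contact_force: [-0.1, -0.9, -0.1]
opening: 0.0007
gripper_force: 0.0
```

Run:
```python
from h import *
a=imaging.get_image("scene");b=imaging.get_image("top")
A=cv2.resize(a["pixels"][200:300,260:400,::-1],None,fx=5.6,fy=5.6,interpolation=2)[:, :784]
Bq=cv2.resize(b["pixels"][220:320,240:425,::-1],None,fx=0.01+2.8,fy=2.8,interpolation=2)
cv2.imwrite("pics/s7c.png",A)
for z in (0,.05,.1,.15):
  e=[np.array([.4965,.038,.034])+np.array([.03*.125+s,.125*np.cos(z),.125*np.sin(z)]) for s in(-.047,.047)]
  print(z,[((proj(a,p)-[260,200])*5.6).round().tolist() for p in e])
for l in ["lemon","timer","tin","narrow_leaf","scissors","planner"]:
    for r in imaging.spot_in(b,l)[:1]: print(l,round(r["p"],2),world(b,r["centre"]).round(3))
```

```text
0 [[139.0, 357.0], [253.0, 263.0]]
0.05 [[139.0, 349.0], [253.0, 255.0]]
0.1 [[139.0, 341.0], [253.0, 247.0]]
0.15 [[139.0, 333.0], [254.0, 240.0]]
lemon 0.7 [0.537 0.23  0.043]
timer 0.65 [0.674 0.121 0.036]
tin 0.81 [0.65  0.236 0.05 ]
narrow_leaf 0.84 [ 0.583 -0.008  0.032]
scissors 0.53 [ 0.56  -0.266  0.007]
planner 0.74 [0.528 0.059 0.031]
```

View pics/s7c.png

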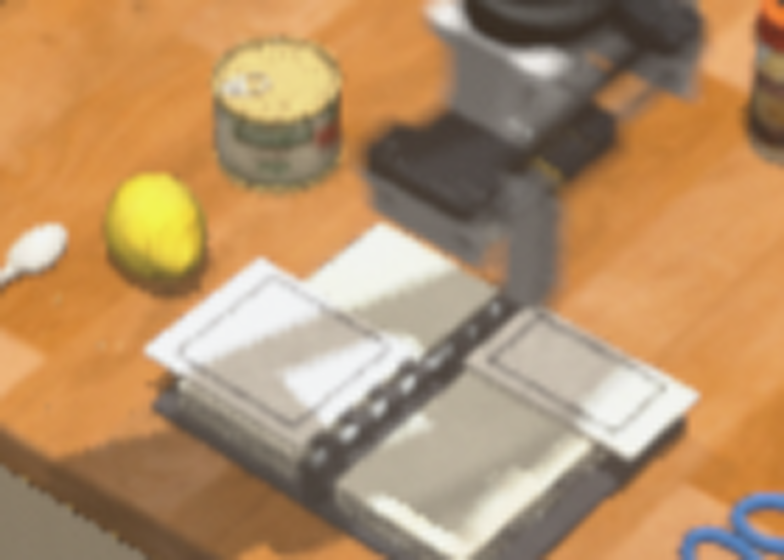

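The leaf's corners at (146,350) and (260,260) agree with lying flat, within the same 1–2 px offset the flat narrow leaf shows. The planner's corner is where it was, at about (287,272) full-frame. Handing in.

Request:
apply_moves --motion "0 0 -0.06 0 0 0; 0 0 -0.06 0 0 0; 0 0 0 0 0 0; 0 0 0 0 0 0; 0 0 0 0 0 0"

```text
clock: 8.73
ee_pos: [0.4936, -0.0641, 0.2256]
tool_rot: [-0.001, 0.717, 0.697, 0.001]
contact_force: [-0.4, -0.5, -1.0]
opening: 0.0008
gripper_force: 0.0
```

```bash
python3 -c "
from h import *
print(robot.finish_job())"
```

```text
the job is handed in; nothing more can be done
None
```

I turned the wide leaf over and pressed it flat on the left page (25 N at the stop), the last pictures show the narrow leaf, planner and nearby things in place, the hand is clear, and I handed the job in at about 8.7 s; no verdict came back.

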